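Tighten the recessed cap screw of a shaft clamp

ROBOT

A 6-joint arm with a two-finger parallel gripper is mounted at the origin on a cart in front of the work surface, level with it; the furniture and walls round the work are solid. World frame = base frame: x ahead of the robot, y to its left, z up, the work surface at z = 0. Lengths are in m, angles in rad, forces in N, time in s.
With the tool pointing down it reaches from about 0.375 to 0.9 m from the base axis. Payload 3.1 kg.
Tool frame: the origin (TCP) lies midway between the tips of the shut fingers; the grasp point (between the pads) lies 19 mm behind it (manip.grasp_offset is the distance from the TCP to the grasp point, in m); z points along the fingers, y is the line along which they close (so a half turn about z gives the same grasp; the last joint's range is limited). The gripper opens to 85 mm and grips with 20 to 120 N. Pads are 22 mm wide; open, the fingers measure 114 mm over their backs; the gripper's body (76 mm by 85 mm) begins 54 mm behind the grasp point. The pads swing forward as they close: fully open they stand 13 mm farther back than shut.
Start: joints at [1.097, 0.527, 1.433, -0, 1.181, -0.178], TCP at [0.182, 0.598, 0.2] pointing down, gripper open.
Joint ranges: [-3.08, 3.08], [-0.75, 2.2], [0.22, 2.44], [-1.43, 4.57], [0, 2.65], [-2.85, 2.85]. Speed limits (rad/s): [2.79, 2.79, 3.14, 3.14, 3.14, 3.14].

INTERFACE

Orientations are given as a unit quaternion [x, y, z, w].
In Python, from station import sensors, cams, order, manip gives the robot as it stands.
- The arm moves only by the tool move_arm, never from a script. Its argument "targets" is a list of rows, each an object of numbers: "dx", "dy", "dz": the shift along the world's x, y, z normalised to -1 to 1, where 1 is 25 mm; "rx", "ry", "rz": the turn, a rotation vector about the world's x, y, z normalised to -1 to 1, where 1 is 30 degrees. A call has exactly 10 rows; each row shifts and turns the commanded pose from where the row before left it; what a row does not reach is not made up. A row lasts 1/8 s, in which the tool goes at most 62.5 mm and 10.7 degrees, less where a joint would pass 70% of its speed; a pose out of reach is approached as far as the arm can. A call with a number of a shift or a turn outside -1 to 1 is refused whole. A call with a gripper value outside its range is refused whole. "claw" is the opening in per cent of the stroke, from 0 (shut) to 100 (fully open), set as the call begins (left out, the last holds). The fingers move at their own pace and stop on an object; "newtons" is the grip in N (left out, the last holds). Time passes only in rows, so rows that do not move let the fingers close, or fill a call up. It gives the time, the measured TCP pose, the force, the opening and the grip force at its end, in the units of the state.
- sensors.sense(): the state, without advancing time (a new reading comes with each control period).
- cams.snapshot(name): name is "side" or "top" or "wrist"; returns the picture (420x560x3 uint8, red, green, blue); there is no depth.
- cams.camera_model(name): a dict with "fx", "fy", "cx", "cy" (pixels), "extrinsics" (4x4, takes a point from world to camera coordinates). Camera axes: x right, y down, z forward; pixel columns grow to the right and rows downward; lengths in m; the calibration is good to about 2 mm. A picture is of the moment at which its call begins: read the wrist's pose just before it. camera_model takes no time and is no camera call; for the wrist camera it gives the pose at the moment of the call.
- order.sign_off(): hands the job in; it is judged then, once.
The state is a dict: "t": time; "q": joint angles; "qd": joint speeds; "tau": joint torques, N m; "tcp_pos": TCP position; "tool_rot": TCP orientation; "force": force on the tool from outside, world axes, zero at the start; "ft_torque": the same for the moment, N m; "finger_gap": opening from 0.0 (shut) to 1.0 (fully open); "gripper_force": force on a finger pad.
Only numpy, scipy, OpenCV 4.12 (cv2) and the standard library are available. Lean on these libraries where they do the work, as an engineer would, in place of code of your own. Each camera call takes 0.05 s, during which the arm holds its last target. There are 200 camera calls.

TASK

Take the T-handled hex key from its wooden holder and seat it fully home in the cap screw at the bottom of the clamp block's round recess, pressing only gently and without turning the screw yet. Then turn the screw clockwise until it comes up tight, and let go, leaving the key standing upright and fully home in the screw; leave the other things on the bench alone.

Things in the scene. Friction and masses are not known exactly. Their poses are not given: they have to be found in the camera images.
- tee_key: T-handled hex key, 107 mm tall overall, 0.2 kg, standing upright in the wooden holder at the start. Origin: centre of its lower (working) end; z runs up along the shank, x along the handle bar. From the lower end: steel hexagon 17 mm across flats (corners on its x axis) up to 36 mm, its lowest 4 mm tapered to 9.4 mm across flats; round neck 11 mm thick; grey handle bar from 83 to 107 mm, 70 mm long (x), 13 mm thick (y), to be gripped across y.
- key_holder: Wooden holder, fixed, standing like the clamp on the open right half of the bench (tall machines and a tool box stand to the left and behind), 60 x 60 mm and 45 mm tall, with one 22 mm round hole, 39 mm deep, in its middle in which the key stands (two small empty holes besides). Origin: centre of its underside; z up.
- clamp_block: Aluminium clamp block on a dark base plate, fixed, 104 x 64 mm and 62 mm tall, gripping a short horizontal steel bar 22 mm thick, 100 mm long. Origin: centre of its underside; z up. A vertical round recess of 32 mm diameter opens in its top face, 18 mm from the middle on the -x side; the cap screw's head lies in it, head top 8 mm below the block's top.
- socket_floor (a point): Point on the cap screw's axis at the floor of its hexagon socket (17.6 mm across flats, 15 mm deep): 39 mm above the bench, 23 mm below the block's top. Measured positions may be 2 to 4 mm out. Off the axis or out of line, the key stops 8 to 14 mm short of this point; off the axis, its tapered end bears on one side of the socket's mouth and is pushed towards the axis.
- clamp_screw (a joint): Turn of the cap screw in rad, clockwise from above; 0 is tight (hard stop), it starts between -1.15 and -0.85, slackens to -1.6. The angle of its hexagon is unknown and differs each time (the key drops in within about 7 degrees of line, every 60). It turns at 0.15 N m, well over the drag of a key pressed with 5 to 10 N, which is enough; forcing a key that is not home spoils the socket.
- tape: Roll of tape, 55 mm across and 19 mm tall, lying flat; a bystander. Origin: centre of its underside.
- loupe: Black eyeglass loupe, 38 mm across and 32 mm tall; a bystander. Origin: centre of its underside.
- lock_cylinder: Steel lock cylinder, 41 x 65 x 17 mm; a bystander. Origin: centre of its underside.
Mind the look-alikes: they are no part of the job. Of the things like the tee_key, leave any that is yellow; of the rest the larger one is meant.

How it is judged:
On the way:
1. the key is fully home in the screw's socket before the screw has been turned (z of tee_key in the frame of socket_floor below 0.003 m and horizontal distance between tee_key and socket_floor below 0.004 m and value of joint clamp_screw below -0.6 rad), for 0.2 s.
At the end, for the whole second after the job is handed in: The screw is tight (within 0.08 rad of its stop), and the released key stands at rest in it, its lower end within 3 mm of the socket's floor and 4 mm of the screw's axis, upright within 0.12 rad (value of joint clamp_screw above -0.08 rad and z of tee_key in the frame of socket_floor below 0.003 m and horizontal distance between tee_key and socket_floor below 0.004 m and angle between tee_key's own z axis and vertical below 0.12 rad and linear speed of tee_key below 0.02 m/s); the robot touches nothing.
It fails at once if the key is forced: it bears on the screw with more than 45 N while it is not yet home, or with more than 120 N at any time (contact force between tee_key and clamp_screw above 120 N or (contact force between tee_key and clamp_screw above 45 N and z of tee_key in the frame of socket_floor above 0.004 m)).
It fails at once if a bystander is moved by more than 20 mm (distance of any of tape, loupe, lock_cylinder from where it was at the start of the episode above 0.02 m).
It also fails if it takes over 67 s, if anything falls off the work surface, if the arm or the gripper's body presses on something with over 40 N, if the wrist force passes 120 N, or if a joint passes its speed limit or range.

## Working session

There is one attempt and no reset: what is moved stays moved. The work goes in short steps, Python scripts to look and compute and a tool call to move; the robot and the scene stay as the last step left them, time stands still between calls to the robot, and variables do not carry over. Pictures are saved under pics/ and viewed, at most 10 in all, crops included, and the job is handed in when it is done.

Besides the shell and the picture viewer there is one more tool, called after "Emit:" by a JSON object that holds its "fn" and its "kwargs". move_arm: Moves the arm, as the interface text tells. Scaled input: -1 to 1 covers 25 mm each way for a shift and 30 degrees each way for a turn. Its arguments: {"type":"object","properties":{"targets":{"type":"array"},"claw":{"type":"number"},"newtons":{"type":"number"}},"required":["targets"]}

```bash
mkdir -p pics
cat > h.py <<'E'
import numpy as np,cv2
from station import sensors,cams,order,manip
def snap(n,f):
    im=cams.snapshot(n); cv2.imwrite('pics/'+f,im[:,:,::-1]); return im
def ray(n,u,v,z,m=None):
    m=m or cams.camera_model(n); E=np.array(m['extrinsics']); R=E[:3,:3];c=-R.T@E[:3,3]
    d=R.T@np.array([(u-m['cx'])/m['fx'],(v-m['cy'])/m['fy'],1]); return c+d*(z-c[2])/d[2]
def proj(n,p,m=None):
    m=m or cams.camera_model(n); E=np.array(m['extrinsics']); q=E[:3,:3]@np.array(p)+E[:3,3]
    return m['fx']*q[0]/q[2]+m['cx'],m['fy']*q[1]/q[2]+m['cy']
E
python3 - <<'E'
from h import *
a=snap('top','top0.png');b=snap('side','side0.png')
for n in('top','side'):
    m=cams.camera_model(n);E=np.array(m['extrinsics']);print(n,m['fx'],m['cx'],m['cy'],(-E[:3,:3].T@E[:3,3]).round(3),E[:3,:3].round(2).tolist())
print(sensors.sense())
E
```

```text
top 416.16895379658763 278.03703793654813 202.74216395659224 [ 0.487 -0.212  0.895] [[0.01, -1.0, 0.0], [-0.99, -0.01, -0.14], [0.14, 0.0, -0.99]]
side 424.76206058482387 283.140221789639 208.68066483140038 [0.377 0.299 0.717] [[-0.9, -0.43, 0.0], [-0.33, 0.69, -0.65], [0.28, -0.58, -0.76]]
{'t': 0.1, 'q': array([ 1.09650877e+00,  5.28321951e-01,  1.43378294e+00,  6.80136904e-06,
        1.18141871e+00, -1.78524763e-01]), 'qd': array([ 0.00170707, -0.00219144, -0.0029413 ,  0.00162795, -0.00071966,
        0.0005823 ]), 'tau': array([ 3.06574548e-04, -4.43304777e+01, -1.78586519e+01, -2.25912863e-04,
        3.87076550e-03, -3.24470682e-05]), 'tcp_pos': array([0.1818233 , 0.59722479, 0.19866024]), 'tool_rot': array([ 1.47344195e-01,  9.89084807e-01, -9.13490851e-04, -3.12549903e-04]), 'force': array([ 0.23813934, -0.05529794,  0.44998099]), 'ft_torque': array([-0.00293309,  0.01559892,  0.00301528]), 'gripper_force': 0.0, 'finger_gap': 0.9997250786515932}
```

View pics/top0.png

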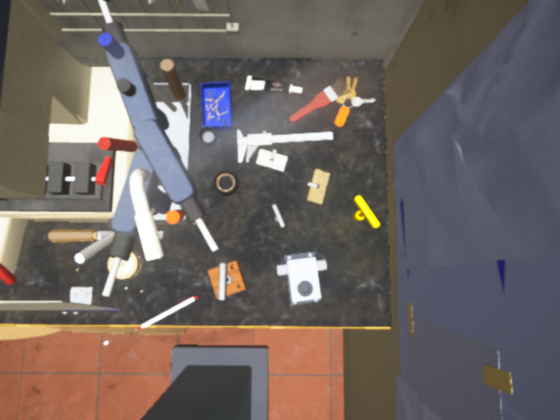

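View pics/side0.png

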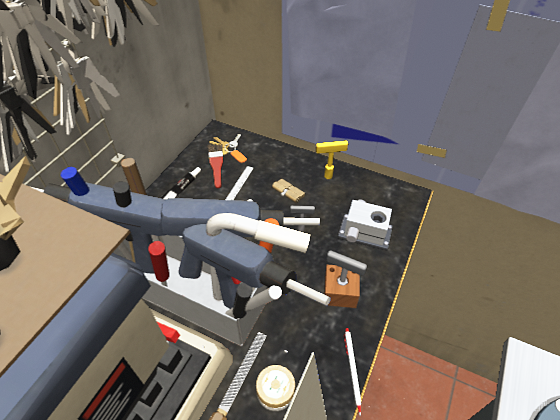

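Run:
```python
from h import *
a=cv2.imread('pics/top0.png')[235:325,190:350]; a=cv2.resize(a,None,fx=5,fy=5,interpolation=3)
b=cv2.imread('pics/side0.png')[185:315,310:450]; b=cv2.resize(b,None,fx=4,fy=4,interpolation=3)
cv2.imwrite('pics/c1.png',a);cv2.imwrite('pics/c2.png',b)
print(ray('top',222,281,.107),ray('top',304,288,.054),ray('top',279,215,.04))
```

```text
[ 0.44896291 -0.10842626  0.107     ] [ 0.43393741 -0.26446248  0.054     ] [ 0.58069355 -0.21384622  0.04      ]
```

View pics/c1.png

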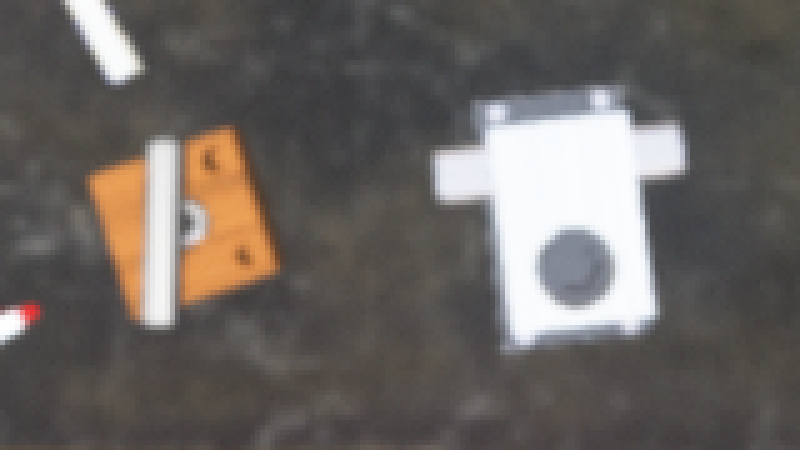

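View pics/c2.png

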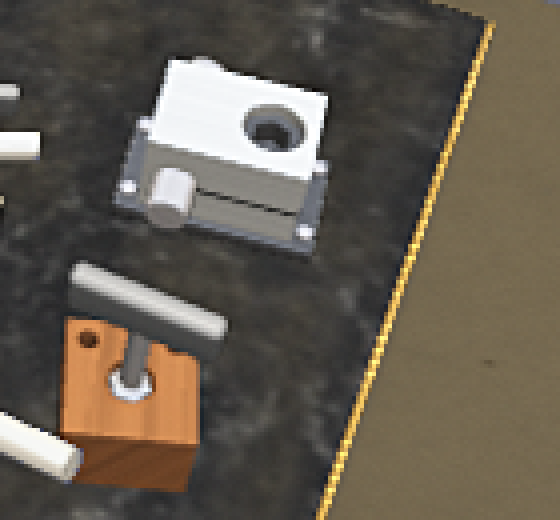

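```bash
cat >> h.py <<'E'
def tri(a,b,na='top',nb='side'):
    M=[]
    P=[]
    for n in(na,nb):
        m=cams.camera_model(n);P.append(np.array([[m['fx'],0,m['cx']],[0,m['fy'],m['cy']],[0,0,1]])@np.array(m['extrinsics'])[:3])
    X=cv2.triangulatePoints(P[0],P[1],np.array(a,float),np.array(b,float)).ravel();X=X[:3]/X[3]
    return X.round(4),[np.round(np.array(proj(n,X))-p,1) for n,p in((na,a),(nb,b))]
E
python3 - <<'E'
from h import *
c1=lambda x,y:(190+(x+.5)/5-.5,235+(y+.5)/5-.5)
c2=lambda x,y:(310+(x+.5)/4-.5,185+(y+.5)/4-.5)
for nm,a,b in[('rod',(213,248),(325,300)),('blue',(105,40),(73,178)),('blk',(126,87),(122,192)),('white',(150,252),(303,240)),
 ('bar+',c1(163,137),c2(80,270)),('bar-',c1(160,327),c2(222,325)),('hole',c1(575,268),c2(274,127))]: print(nm,*tri(a,b))
for p in((163,137),(160,327),(161,231)): print(ray('top',*c1(*p),.107))
print('recess',ray('top',*c1(575,268),.062))
for p in((485,112),(630,112),(655,318),(510,335)): print(ray('top',*c1(*p),.062))
print('side recess',ray('side',*c2(274,127),.062), 'bar ctr side',ray('side',*c2(151,297),.107))
E
```

```text
rod [ 0.4909 -0.0774  0.0014] [array([ 1.5, 10.5]), array([-11.2,  -3.1])]
blue [0.8177 0.0543 0.2964] [array([0.8, 1.9]), array([-2.1, -1. ])]
blk [0.7577 0.0298 0.2699] [array([-0.2, -0.6]), array([0.6, 0.3])]
white [ 0.4981 -0.0167  0.2537] [array([0.1, 0.6]), array([-0.6, -0.1])]
bar+ [ 0.4831 -0.1089  0.1132] [array([0.1, 0.5]), array([-0.5, -0.1])]
bar- [ 0.4168 -0.1091  0.1141] [array([-0.2, -1. ]), array([1. , 0.2])]
hole [ 0.435  -0.2649  0.0635] [array([-0.1, -0.4]), array([0.4, 0.1])]
[ 0.48399935 -0.10788741  0.107     ]
[ 0.41435423 -0.10858826  0.107     ]
[ 0.44932663 -0.10804416  0.107     ]
recess [ 0.43406946 -0.26514268  0.062     ]
[ 0.49459046 -0.22949091  0.062     ]
[ 0.49502509 -0.28705203  0.062     ]
[ 0.41507993 -0.29645429  0.062     ]
[ 0.40814645 -0.23967972  0.062     ]
side recess [ 0.43594693 -0.26593455  0.062     ] bar ctr side [ 0.45078739 -0.11363888  0.107     ]
```

Run:
```python
from h import *
for a,b in[((213,248),(318,221)),((105,293),(325,300)),((82,260),(325,300)),((185,195),(270,210)),((157,255),(303,243))]: print(a,b,*tri(a,b))
s=sensors.sense();m=cams.camera_model('wrist');E=np.array(m['extrinsics']);print(m['fx'],m['cx'],m['cy'],(-E[:3,:3].T@E[:3,3]).round(3),E[:3,:3].round(3).tolist(), manip.grasp_offset)
```

```text
(213, 248) (318, 221) [ 0.5073 -0.1031  0.1919] [array([0. , 0.2]), array([-0.2, -0. ])]
(105, 293) (325, 300) [0.4371 0.0506 0.2488] [array([-0.1, -0.3]), array([0.4, 0.1])]
(82, 260) (325, 300) [0.4595 0.0699 0.2792] [array([ 2.1, 18.5]), array([-21.7,  -6.7])]
(185, 195) (270, 210) [ 0.5817 -0.0633  0.2271] [array([1.5, 6.1]), array([-6.3, -1.9])]
(157, 255) (303, 243) [ 0.4968 -0.0225  0.2391] [array([-0.3, -1.4]), array([1.5, 0.3])]
295.141672293492 276.6484494782217 204.6516299089213 [0.102 0.621 0.373] [[0.29, 0.957, -0.002], [0.907, -0.274, 0.32], [0.305, -0.095, -0.948]] 0.0187
```

Emit:
{"fn": "move_arm", "kwargs": {"targets": [{"dx":-0.2,"dy":-0.6,"dz":1,"rz":0.06},{"dx":-0.2,"dy":-0.9,"dz":1,"rz":0.06},{"dx":-0.2,"dy":-0.9,"dz":1,"rz":0.06},{"dx":-0.2,"dy":-0.9,"dz":1,"rz":0.06},{"dx":-0.2,"dy":-0.9,"dz":1,"rz":0.06},{"dx":-0.2,"dy":-0.9,"dz":1,"rz":0.06},{"dx":-0.2,"dy":-0.9,"dz":1,"rz":0.06},{"dx":0,"dy":-0.9,"dz":1,"rz":0.06},{"dx":0.5,"dy":-0.5,"dz":0,"rz":0.06},{"dx":0.8,"dy":-0.3,"dz":0,"rz":0.037}], "claw": 100, "newtons": 60}}

```text
schema error: expected keys dx, dy, dz, rx, ry, rz
```

Emit:
{"fn": "move_arm", "kwargs": {"targets": [{"dx":-0.2,"dy":-0.6,"dz":1,"rx":0,"ry":0,"rz":0.06},{"dx":-0.2,"dy":-0.9,"dz":1,"rx":0,"ry":0,"rz":0.06},{"dx":-0.2,"dy":-0.9,"dz":1,"rx":0,"ry":0,"rz":0.06},{"dx":-0.2,"dy":-0.9,"dz":1,"rx":0,"ry":0,"rz":0.06},{"dx":-0.2,"dy":-0.9,"dz":1,"rx":0,"ry":0,"rz":0.06},{"dx":-0.2,"dy":-0.9,"dz":1,"rx":0,"ry":0,"rz":0.06},{"dx":-0.2,"dy":-0.9,"dz":1,"rx":0,"ry":0,"rz":0.06},{"dx":0,"dy":-0.9,"dz":1,"rx":0,"ry":0,"rz":0.06},{"dx":0.5,"dy":-0.5,"dz":0,"rx":0,"ry":0,"rz":0.06},{"dx":0.8,"dy":-0.3,"dz":0,"rx":0,"ry":0,"rz":0.037}], "claw": 100, "newtons": 60}}

```text
t: 1.35
tcp_pos: [0.1793, 0.4045, 0.3998]
tool_rot: [-0.004, 1.0, 0.0, 0.0]
force: [0.3, 0.1, -0.2]
finger_gap: 1.002
gripper_force: 0.0
```

Emit:
{"fn": "move_arm", "kwargs": {"targets": [{"dx":0.9,"dy":-1,"dz":0,"rx":0,"ry":0,"rz":0},{"dx":0.9,"dy":-1,"dz":0,"rx":0,"ry":0,"rz":0},{"dx":0.9,"dy":-1,"dz":0,"rx":0,"ry":0,"rz":0},{"dx":0.9,"dy":-1,"dz":0,"rx":0,"ry":0,"rz":0},{"dx":0.9,"dy":-1,"dz":0,"rx":0,"ry":0,"rz":0},{"dx":0.9,"dy":-1,"dz":0,"rx":0,"ry":0,"rz":0},{"dx":0.7,"dy":-1,"dz":0,"rx":0,"ry":0,"rz":0},{"dx":0.7,"dy":-1,"dz":0,"rx":0,"ry":0,"rz":0},{"dx":0.7,"dy":-1,"dz":0,"rx":0,"ry":0,"rz":0},{"dx":0.7,"dy":-1,"dz":0,"rx":0,"ry":0,"rz":0}]}}

```text
t: 2.6
tcp_pos: [0.3847, 0.1544, 0.3992]
tool_rot: [-0.003, 1.0, -0.0, -0.0]
force: [0.2, -0.1, 0.1]
finger_gap: 0.997
gripper_force: 0.0
```

Emit:
{"fn": "move_arm", "kwargs": {"targets": [{"dx":0.3,"dy":-1,"dz":0,"rx":0,"ry":0,"rz":0},{"dx":0.3,"dy":-1,"dz":0,"rx":0,"ry":0,"rz":0},{"dx":0.3,"dy":-1,"dz":0,"rx":0,"ry":0,"rz":0},{"dx":0.3,"dy":-1,"dz":0,"rx":0,"ry":0,"rz":0},{"dx":0.3,"dy":-1,"dz":0,"rx":0,"ry":0,"rz":0},{"dx":0.3,"dy":-1,"dz":0,"rx":0,"ry":0,"rz":0},{"dx":0.2,"dy":-1,"dz":0,"rx":0,"ry":0,"rz":0},{"dx":0.2,"dy":-1,"dz":0,"rx":0,"ry":0,"rz":0},{"dx":0.2,"dy":-1,"dz":0,"rx":0,"ry":0,"rz":0},{"dx":0.1,"dy":-1,"dz":0,"rx":0,"ry":0,"rz":0}]}}

```text
t: 3.85
tcp_pos: [0.447, -0.0953, 0.3991]
tool_rot: [-0.003, 1.0, 0.0, -0.0]
force: [0.5, -0.3, -0.4]
finger_gap: 0.996
gripper_force: 0.0
```

Emit:
{"fn": "move_arm", "kwargs": {"targets": [{"dx":0,"dy":-0.55,"dz":-0.8,"rx":0,"ry":0,"rz":0},{"dx":0,"dy":0,"dz":-0.8,"rx":0,"ry":0,"rz":0},{"dx":0,"dy":0,"dz":-0.8,"rx":0,"ry":0,"rz":0},{"dx":0,"dy":0,"dz":-0.8,"rx":0,"ry":0,"rz":0},{"dx":0,"dy":0,"dz":-0.8,"rx":0,"ry":0,"rz":0},{"dx":0,"dy":0,"dz":0,"rx":0,"ry":0,"rz":0},{"dx":0,"dy":0,"dz":0,"rx":0,"ry":0,"rz":0},{"dx":0,"dy":0,"dz":0,"rx":0,"ry":0,"rz":0},{"dx":0,"dy":0,"dz":0,"rx":0,"ry":0,"rz":0},{"dx":0,"dy":0,"dz":0,"rx":0,"ry":0,"rz":0}]}}

```text
t: 5.1
tcp_pos: [0.4473, -0.1085, 0.2999]
tool_rot: [-0.003, 1.0, -0.0, 0.0]
force: [-0.0, 1.0, 0.1]
finger_gap: 1.003
gripper_force: 0.0
```

Run:
```python
from h import *
import pickle
m=cams.camera_model('wrist'); s=sensors.sense();snap('wrist','w1.png');pickle.dump(m,open('w1.pkl','wb'));print(s['tcp_pos'],s['q'])
for p in((.484,-.109,.113),(.4145,-.109,.113),(.435,-.265,.062),(.507,-.103,.192)): print(proj('wrist',p,m))
```

```text
[ 0.44728559 -0.10846833  0.29985727] [-4.81482643e-01  1.80603074e-01  1.68878465e+00 -4.20202483e-06
  1.27146391e+00 -2.05856612e+00]
(np.float64(276.31720030123097), np.float64(203.13335851217823))
(np.float64(276.7364020977603), np.float64(148.777508190092))
(np.float64(165.06198074355473), np.float64(157.53713864094107))
(np.float64(281.6980438711898), np.float64(247.2745518354974))
```

View pics/w1.png

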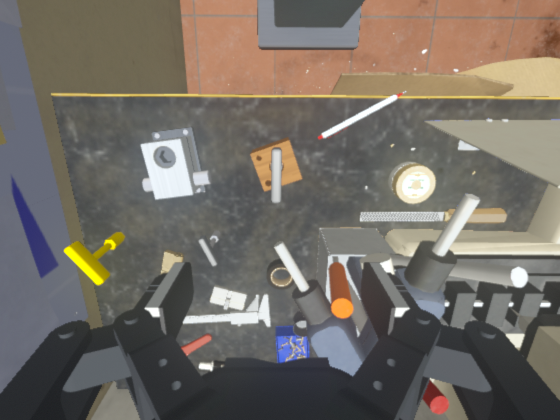

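Emit:
{"fn": "move_arm", "kwargs": {"targets": [{"dx":0.07,"dy":0,"dz":-0.8,"rx":0,"ry":0,"rz":0},{"dx":0,"dy":0,"dz":-0.8,"rx":0,"ry":0,"rz":0},{"dx":0,"dy":0,"dz":-0.8,"rx":0,"ry":0,"rz":0},{"dx":0,"dy":0,"dz":-0.8,"rx":0,"ry":0,"rz":0},{"dx":0,"dy":0,"dz":-0.8,"rx":0,"ry":0,"rz":0},{"dx":0,"dy":0,"dz":-0.8,"rx":0,"ry":0,"rz":0},{"dx":0,"dy":0,"dz":-0.8,"rx":0,"ry":0,"rz":0},{"dx":0,"dy":0,"dz":-0.8,"rx":0,"ry":0,"rz":0},{"dx":0,"dy":0,"dz":-0.4,"rx":0,"ry":0,"rz":0},{"dx":0,"dy":0,"dz":0,"rx":0,"ry":0,"rz":0}]}}

```text
t: 6.4
tcp_pos: [0.4487, -0.1083, 0.1291]
tool_rot: [-0.003, 1.0, 0.0, -0.001]
force: [0.3, 0.3, -0.7]
finger_gap: 0.999
gripper_force: 0.0
```

Run:
```python
from h import *
m=cams.camera_model('wrist');s=sensors.sense();snap('wrist','w2.png');print(s['tcp_pos'],proj('wrist',(.449,-.109,.113),m))
snap('side','s2.png')
a=np.hstack([cv2.imread('pics/w2.png'),cv2.imread('pics/s2.png')]);cv2.imwrite('pics/w2s2.png',cv2.resize(a,(800,300),interpolation=cv2.INTER_AREA))
```

```text
[ 0.44868516 -0.10831852  0.12912753] (np.float64(276.06132905221864), np.float64(230.7544075822508))
```

View pics/w2s2.png

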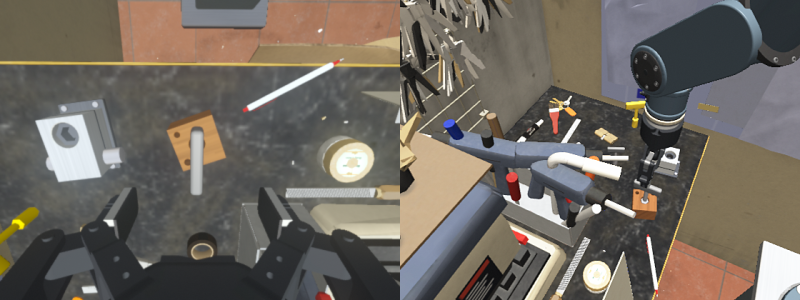

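Emit:
{"fn": "move_arm", "kwargs": {"targets": [{"dx":0,"dy":0,"dz":-0.25,"rx":0,"ry":0,"rz":0},{"dx":0,"dy":0,"dz":-0.25,"rx":0,"ry":0,"rz":0},{"dx":0,"dy":0,"dz":-0.25,"rx":0,"ry":0,"rz":0},{"dx":0,"dy":0,"dz":-0.25,"rx":0,"ry":0,"rz":0},{"dx":0,"dy":0,"dz":-0.25,"rx":0,"ry":0,"rz":0},{"dx":0,"dy":0,"dz":-0.25,"rx":0,"ry":0,"rz":0},{"dx":0,"dy":0,"dz":-0.25,"rx":0,"ry":0,"rz":0},{"dx":0,"dy":0,"dz":0,"rx":0,"ry":0,"rz":0},{"dx":0,"dy":0,"dz":0,"rx":0,"ry":0,"rz":0},{"dx":0,"dy":0,"dz":0,"rx":0,"ry":0,"rz":0}]}}

```text
t: 7.75
tcp_pos: [0.4491, -0.1085, 0.086]
tool_rot: [-0.003, 1.0, -0.0, 0.0]
force: [-0.0, 0.1, 0.3]
finger_gap: 0.996
gripper_force: 0.0
```

Emit:
{"fn": "move_arm", "kwargs": {"targets": [{"dx":0,"dy":0,"dz":0,"rx":0,"ry":0,"rz":0},{"dx":0,"dy":0,"dz":0,"rx":0,"ry":0,"rz":0},{"dx":0,"dy":0,"dz":0,"rx":0,"ry":0,"rz":0},{"dx":0,"dy":0,"dz":0,"rx":0,"ry":0,"rz":0},{"dx":0,"dy":0,"dz":0,"rx":0,"ry":0,"rz":0},{"dx":0,"dy":0,"dz":0,"rx":0,"ry":0,"rz":0},{"dx":0,"dy":0,"dz":0,"rx":0,"ry":0,"rz":0},{"dx":0,"dy":0,"dz":0,"rx":0,"ry":0,"rz":0},{"dx":0,"dy":0,"dz":0,"rx":0,"ry":0,"rz":0},{"dx":0,"dy":0,"dz":0,"rx":0,"ry":0,"rz":0}], "claw": 0, "newtons": 70}}

```text
t: 9.0
tcp_pos: [0.4489, -0.1084, 0.0858]
tool_rot: [-0.003, 1.0, -0.0, -0.0]
force: [0.5, -0.7, -0.8]
finger_gap: 0.003
gripper_force: 0.0
```

Run:
```python
from h import *
import pickle
m=cams.camera_model('wrist');s=sensors.sense();pickle.dump(m,open('w3.pkl','wb'));snap('wrist','w3.png');print(s['tcp_pos'],s['finger_gap'],s['gripper_force'],proj('wrist',(.449,-.109,.113),m),proj('wrist',s['tcp_pos'],m))
snap('side','s3.png')
a=cv2.imread('pics/w3.png')[140:420,80:480];b=cv2.imread('pics/s3.png')[180:320,300:500]
cv2.imwrite('pics/w3s3.png',np.hstack([a,cv2.resize(b,(400,280),interpolation=3)]))
```

```text
[ 0.44891129 -0.10840275  0.08575669] 0.0028442440896653135 0.0 (np.float64(276.08723795822254), np.float64(261.54433164050306)) (np.float64(277.0914827590687), np.float64(240.34364800734147))
```

View pics/w3s3.png

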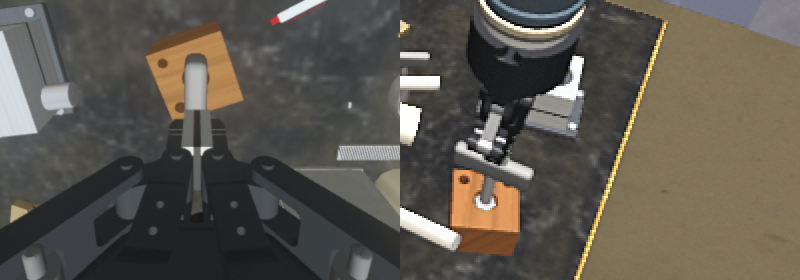

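Run:
```python
from h import *
import pickle
a=cv2.imread('pics/w3.png')[180:380,210:345];b=cv2.imread('pics/s3.png')[215:295,318:398]
cv2.imwrite('pics/z3.png',np.hstack([cv2.resize(a,(400,592),interpolation=3),cv2.resize(b,(400,592)[:1]+(400,),interpolation=3) if 0 else cv2.copyMakeBorder(cv2.resize(b,(400,400),interpolation=3),0,192,0,0,0)]))
m=pickle.load(open('w3.pkl','rb'))
for z in(.086,.1,.113,.13,.15): print(z,[np.round(proj('wrist',(x,-.108,z),m)) for x in(.4145,.438,.449)],np.round(proj('side',(.449,-.108,z))))
print(sensors.sense()['finger_gap'])
```

```text
0.086 [array([278., 189.]), array([278., 225.]), array([278., 241.])] [346. 268.]
0.1 [array([278., 196.]), array([278., 234.]), array([278., 251.])] [347. 264.]
0.113 [array([278., 203.]), array([278., 244.]), array([278., 262.])] [348. 260.]
0.13 [array([279., 215.]), array([278., 259.]), array([278., 278.])] [349. 254.]
0.15 [array([279., 232.]), array([278., 282.]), array([278., 304.])] [350. 247.]
-0.00022169106694078667
```

View pics/z3.png

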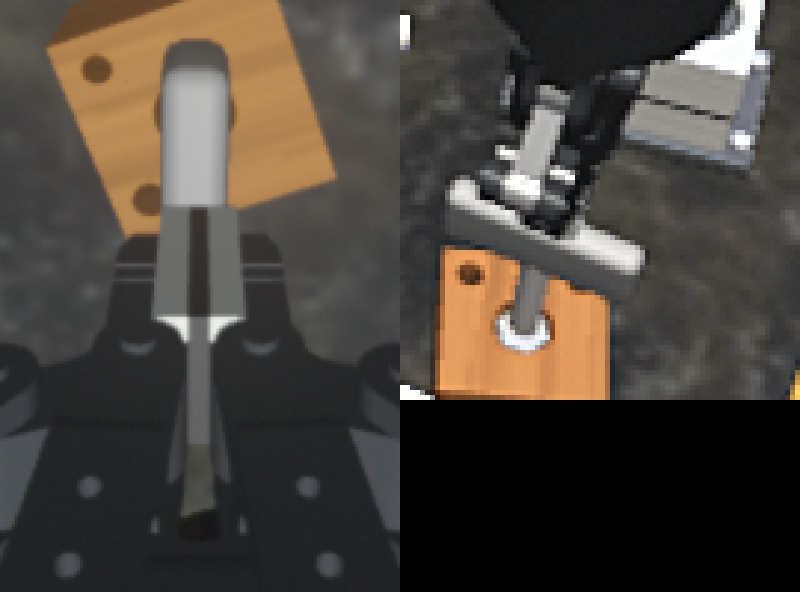

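Emit:
{"fn": "move_arm", "kwargs": {"targets": [{"dx":0,"dy":0,"dz":0.2,"rx":0,"ry":0,"rz":0},{"dx":0,"dy":0,"dz":0,"rx":0,"ry":0,"rz":0},{"dx":0,"dy":0,"dz":0,"rx":0,"ry":0,"rz":0},{"dx":0,"dy":0,"dz":0,"rx":0,"ry":0,"rz":0},{"dx":0,"dy":0,"dz":0,"rx":0,"ry":0,"rz":0},{"dx":0,"dy":0,"dz":0,"rx":0,"ry":0,"rz":0},{"dx":0,"dy":0,"dz":0,"rx":0,"ry":0,"rz":0},{"dx":0,"dy":0,"dz":0,"rx":0,"ry":0,"rz":0},{"dx":0,"dy":0,"dz":0,"rx":0,"ry":0,"rz":0},{"dx":0,"dy":0,"dz":0,"rx":0,"ry":0,"rz":0}], "claw": 100}}

```text
t: 10.35
tcp_pos: [0.4489, -0.1084, 0.0908]
tool_rot: [-0.003, 1.0, 0.0, -0.0]
force: [-0.4, 0.6, -0.3]
finger_gap: 0.998
gripper_force: 0.0
```

Emit:
{"fn": "move_arm", "kwargs": {"targets": [{"dx":0,"dy":0,"dz":-0.2,"rx":0,"ry":0,"rz":0},{"dx":0,"dy":0,"dz":-0.2,"rx":0,"ry":0,"rz":0},{"dx":0,"dy":0,"dz":-0.2,"rx":0,"ry":0,"rz":0},{"dx":0,"dy":0,"dz":-0.2,"rx":0,"ry":0,"rz":0},{"dx":0,"dy":0,"dz":-0.2,"rx":0,"ry":0,"rz":0},{"dx":0,"dy":0,"dz":-0.2,"rx":0,"ry":0,"rz":0},{"dx":0,"dy":0,"dz":-0.1,"rx":0,"ry":0,"rz":0},{"dx":0,"dy":0,"dz":0,"rx":0,"ry":0,"rz":0},{"dx":0,"dy":0,"dz":0,"rx":0,"ry":0,"rz":0},{"dx":0,"dy":0,"dz":0,"rx":0,"ry":0,"rz":0}]}}

```text
t: 11.6
tcp_pos: [0.449, -0.1085, 0.0584]
tool_rot: [-0.003, 1.0, -0.0, 0.0]
force: [0.1, 0.5, -0.4]
finger_gap: 1.002
gripper_force: 0.0
```

Emit:
{"fn": "move_arm", "kwargs": {"targets": [{"dx":0,"dy":0,"dz":0,"rx":0,"ry":0,"rz":0},{"dx":0,"dy":0,"dz":0,"rx":0,"ry":0,"rz":0},{"dx":0,"dy":0,"dz":0,"rx":0,"ry":0,"rz":0},{"dx":0,"dy":0,"dz":0,"rx":0,"ry":0,"rz":0},{"dx":0,"dy":0,"dz":0,"rx":0,"ry":0,"rz":0},{"dx":0,"dy":0,"dz":0,"rx":0,"ry":0,"rz":0},{"dx":0,"dy":0,"dz":0,"rx":0,"ry":0,"rz":0},{"dx":0,"dy":0,"dz":0,"rx":0,"ry":0,"rz":0},{"dx":0,"dy":0,"dz":0,"rx":0,"ry":0,"rz":0},{"dx":0,"dy":0,"dz":0,"rx":0,"ry":0,"rz":0}], "claw": 0, "newtons": 70}}

```text
t: 12.85
tcp_pos: [0.4491, -0.1086, 0.0584]
tool_rot: [-0.003, 1.0, -0.0, 0.0]
force: [-0.8, -1.7, 4.9]
finger_gap: 0.134
gripper_force: 69.2
```

Emit:
{"fn": "move_arm", "kwargs": {"targets": [{"dx":0,"dy":0,"dz":0.3,"rx":0,"ry":0,"rz":0},{"dx":0,"dy":0,"dz":0.3,"rx":0,"ry":0,"rz":0},{"dx":0,"dy":0,"dz":0.3,"rx":0,"ry":0,"rz":0},{"dx":0,"dy":0,"dz":0.3,"rx":0,"ry":0,"rz":0},{"dx":0,"dy":0,"dz":0.3,"rx":0,"ry":0,"rz":0},{"dx":0,"dy":0,"dz":0.3,"rx":0,"ry":0,"rz":0},{"dx":0,"dy":0,"dz":0.3,"rx":0,"ry":0,"rz":0},{"dx":0,"dy":0,"dz":0.3,"rx":0,"ry":0,"rz":0},{"dx":0,"dy":0,"dz":0.3,"rx":0,"ry":0,"rz":0},{"dx":0,"dy":0,"dz":0.3,"rx":0,"ry":0,"rz":0}]}}

```text
t: 14.1
tcp_pos: [0.4489, -0.1084, 0.1338]
tool_rot: [-0.003, 1.0, -0.0, -0.0]
force: [0.0, -0.4, -2.2]
finger_gap: 0.138
gripper_force: 68.3
```

Emit:
{"fn": "move_arm", "kwargs": {"targets": [{"dx":0,"dy":-0.6,"dz":0,"rx":0,"ry":0,"rz":0},{"dx":0,"dy":-0.8,"dz":0,"rx":0,"ry":0,"rz":0},{"dx":0,"dy":-0.8,"dz":0,"rx":0,"ry":0,"rz":0},{"dx":0,"dy":-0.8,"dz":0,"rx":0,"ry":0,"rz":0},{"dx":0.3,"dy":-0.8,"dz":0,"rx":0,"ry":0,"rz":0},{"dx":0.3,"dy":-0.8,"dz":0,"rx":0,"ry":0,"rz":0},{"dx":0.3,"dy":-0.8,"dz":0,"rx":0,"ry":0,"rz":0},{"dx":0.3,"dy":-0.8,"dz":0,"rx":0,"ry":0,"rz":0},{"dx":0.3,"dy":0,"dz":0,"rx":0,"ry":0,"rz":0},{"dx":0,"dy":0,"dz":0,"rx":0,"ry":0,"rz":0}]}}

```text
t: 15.35
tcp_pos: [0.4868, -0.263, 0.133]
tool_rot: [-0.003, 1.0, 0.0, -0.0]
force: [-0.2, 0.6, -1.9]
finger_gap: 0.136
gripper_force: 68.4
```

Run:
```python
from h import *
import pickle
m=cams.camera_model('wrist');s=sensors.sense();im=snap('wrist','w4.png');pickle.dump((m,s),open('w4.pkl','wb'));print(s['tcp_pos'],s['finger_gap'],s['gripper_force'],s['q'][5])
for x in(.4,.43,.45): print([np.round(proj('wrist',(x,-.265,z),m),1) for z in(.062,.054)])
u,v=map(int,proj('wrist',(.434,-.265,.058),m))
c=im[v-35:v+35,u-35:u+35,::-1].astype(float); c=np.clip(c*1.0,0,140)/140*255
c=cv2.resize(c.astype(np.uint8),(560,560),interpolation=3);print(u,v)
k=cv2.resize(im[100:330,176:376,::-1],(240,276))
k=cv2.copyMakeBorder(k,0,284,0,0,0)
cv2.imwrite('pics/z4.png',np.hstack([c,k]))
```

```text
[ 0.48678088 -0.26298553  0.13299729] 0.1356667960725562 68.38610172271729 -2.2753451156509827
[array([275.3, 100.3]), array([275.3, 100.4])]
[array([275. , 139.3]), array([275.1, 138.2])]
[array([274.9, 163.6]), array([274.9, 161.9])]
275 143
```

View pics/z4.png

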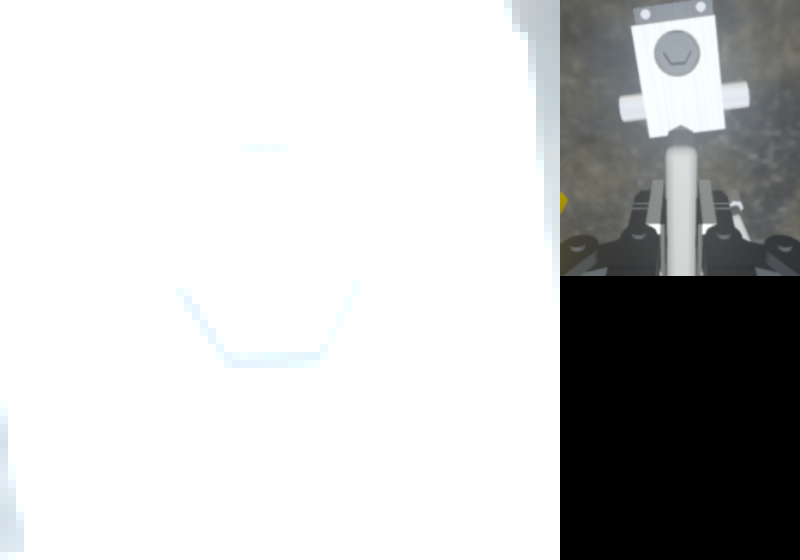

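Run:
```python
from h import *
import pickle
from scipy.optimize import differential_evolution as de
from scipy.ndimage import map_coordinates as mc
m,s=pickle.load(open('w4.pkl','rb'))
g=cv2.cvtColor(cv2.imread('pics/w4.png'),cv2.COLOR_BGR2GRAY).astype(float)
def P(p): 
    E=np.array(m['extrinsics']);q=p@E[:3,:3].T+E[:3,3];return np.c_[m['fx']*q[:,0]/q[:,2]+m['cx'],m['fy']*q[:,1]/q[:,2]+m['cy']]
smp=lambda u:mc(g,[u[:,1],u[:,0]],order=1)
# recess rim
t=np.linspace(0,2*np.pi,120)
def rim(c,z,r): return smp(P(np.c_[c[0]+r*np.cos(t),c[1]+r*np.sin(t),0*t+z]))
r=de(lambda c:-(rim(c,.062,.0172)-rim(c,.062,.0148)).mean(),[(.425,.445),(-.275,-.255)],seed=0)
print('rim',r.x,r.fun)
def hexl(c,th,d,z):
    k=np.arange(6)*np.pi/3+th; R=(.0088+d)/np.cos(np.pi/6)
    V=np.c_[c[0]+R*np.cos(k),c[1]+R*np.sin(k)];f=np.linspace(0,1,12)[:,None]
    X=np.vstack([V[i]*(1-f)+V[(i+1)%6]*f for i in range(6)]);return X,np.c_[X,0*X[:,0]+z]
for z in(.054,):
  for d in(0,-.0004):
    def sc(p):
        X,A=hexl(p[:2],p[2],d,z); _,B=hexl(p[:2],p[2],d+.0025,z); w=X[:,0]>p[0]-.002
        return (smp(P(A))-smp(P(B)))[w].mean()
    r2=de(sc,[(r.x[0]-.003,r.x[0]+.003),(r.x[1]-.003,r.x[1]+.003),(0,np.pi/3)],seed=1,popsize=40)
    print('hex',d,r2.x[:2],np.degrees(r2.x[2]),r2.fun)
c=g[132:165,258:295].astype(int)
print('\n'.join(' '.join('%3d'%v for v in row) for row in c[::1]))
```

```text
rim [ 0.43410379 -0.26660685] -82.89623238448348
hex 0 [ 0.43305762 -0.26660142] 32.591806869174675 -26.289157861976282
hex -0.0004 [ 0.43378444 -0.26651489] 33.729070632128256 -28.380691275166708
205 176 167 166 166 167 166 166 166 166 166 166 166 166 166 167 166 167 167 166 167 167 167 166 167 167 166 159 158 174 206 236 248 252 253 253 252
177 167 166 165 166 166 166 166 166 166 166 166 166 166 166 166 166 167 167 167 167 167 167 167 167 168 167 164 157 162 179 214 242 251 253 253 252
169 166 166 166 166 167 167 166 167 168 167 166 166 166 165 166 166 167 167 167 168 167 167 167 167 168 168 167 164 158 168 193 236 249 253 253 252
169 166 166 167 167 166 166 166 168 168 168 168 167 167 167 166 166 166 167 167 167 168 168 167 168 167 167 167 166 159 158 176 217 242 251 253 253
166 166 166 167 166 167 166 167 168 168 169 168 168 168 168 167 166 167 167 166 167 167 168 168 168 168 168 168 168 165 157 166 191 226 247 253 253
166 166 166 167 167 167 167 167 167 167 168 169 169 170 169 168 168 168 167 167 167 167 167 168 168 168 168 168 168 167 163 159 178 206 242 252 253
166 166 167 167
[... 3280 characters left out ...]
 170 170 170 170 170 169 169 168 168 168 167 167 167 167 172 182 209 239 249 249 251 253 253 253 253 252 252
253 253 250 250 247 237 214 186 173 170 168 168 169 168 169 167 168 167 168 168 168 168 171 180 209 233 244 251 251 250 251 253 253 253 253 252 252
253 253 251 251 253 251 245 229 207 188 180 175 171 170 170 169 170 170 172 174 177 185 204 223 243 249 252 253 252 250 250 253 253 253 253 252 252
254 253 251 251 253 253 252 247 242 237 231 217 200 193 193 193 192 193 201 211 226 241 246 249 252 252 253 253 252 250 250 253 253 253 253 252 252
254 253 251 251 253 253 252 250 249 250 249 247 245 247 249 247 243 243 244 245 250 253 253 253 253 252 253 253 252 250 250 252 253 253 253 252 252
```

Emit:
{"fn": "move_arm", "kwargs": {"targets": [{"dx":-0.26,"dy":-0.02,"dz":0,"rx":0,"ry":0,"rz":-0.11},{"dx":-0.26,"dy":-0.02,"dz":0,"rx":0,"ry":0,"rz":-0.11},{"dx":-0.26,"dy":-0.02,"dz":0,"rx":0,"ry":0,"rz":-0.11},{"dx":-0.26,"dy":-0.02,"dz":0,"rx":0,"ry":0,"rz":-0.11},{"dx":-0.26,"dy":-0.02,"dz":0,"rx":0,"ry":0,"rz":-0.11},{"dx":-0.26,"dy":-0.02,"dz":0,"rx":0,"ry":0,"rz":-0.11},{"dx":-0.26,"dy":-0.02,"dz":0,"rx":0,"ry":0,"rz":-0.11},{"dx":-0.29,"dy":0,"dz":0,"rx":0,"ry":0,"rz":-0.13},{"dx":0,"dy":0,"dz":0,"rx":0,"ry":0,"rz":0},{"dx":0,"dy":0,"dz":0,"rx":0,"ry":0,"rz":0}]}}

```text
t: 16.65
tcp_pos: [0.4339, -0.2665, 0.1334]
tool_rot: [0.23, 0.973, -0.0, 0.0]
force: [0.2, 0.1, -2.4]
finger_gap: 0.136
gripper_force: 68.4
```

Run:
```python
from h import *
s=sensors.sense();q=s['tool_rot'];print(s['tcp_pos'],s['force'],np.degrees(2*np.arctan2(q[1],q[0])),q)
a=snap('side','s5.png');b=snap('top','t5.png')
t=s['tcp_pos']
# key tip (z bottom) expected in side/top pictures, and recess centre
print('side tip',proj('side',(t[0],t[1],t[2]-.052)),'rec',proj('side',(.434,-.2665,.062)))
A=cv2.resize(a[150:290,300:440,::-1],(560,560),interpolation=3)
cv2.imwrite('pics/z5.png',A)
```

```text
[ 0.43386127 -0.2665127   0.13340898] [ 0.18468191  0.08931425 -2.4236071 ] 153.44671613364983 [ 2.29652975e-01  9.73272569e-01 -9.51026832e-06  1.34999023e-04]
side tip (np.float64(380.9814377858984), np.float64(210.2594220416797)) rec (np.float64(379.15287267096323), np.float64(216.5084762518117))
```

View pics/z5.png

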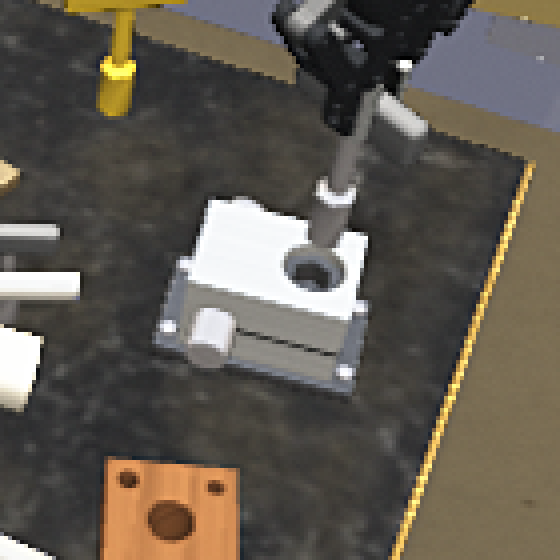

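Emit:
{"fn": "move_arm", "kwargs": {"targets": [{"dx":0,"dy":0,"dz":-0.2,"rx":0,"ry":0,"rz":0},{"dx":0,"dy":0,"dz":-0.2,"rx":0,"ry":0,"rz":0},{"dx":0,"dy":0,"dz":-0.2,"rx":0,"ry":0,"rz":0},{"dx":0,"dy":0,"dz":-0.2,"rx":0,"ry":0,"rz":0},{"dx":0,"dy":0,"dz":-0.1,"rx":0,"ry":0,"rz":0},{"dx":0,"dy":0,"dz":-0.08,"rx":0,"ry":0,"rz":0},{"dx":0,"dy":0,"dz":0,"rx":0,"ry":0,"rz":0},{"dx":0,"dy":0,"dz":0,"rx":0,"ry":0,"rz":0},{"dx":0,"dy":0,"dz":0,"rx":0,"ry":0,"rz":0},{"dx":0,"dy":0,"dz":0,"rx":0,"ry":0,"rz":0}]}}

```text
t: 18.0
tcp_pos: [0.4337, -0.267, 0.1089]
tool_rot: [0.23, 0.973, -0.0, 0.0]
force: [0.1, 0.2, -3.1]
finger_gap: 0.136
gripper_force: 68.4
```

Emit:
{"fn": "move_arm", "kwargs": {"targets": [{"dx":0,"dy":0,"dz":-0.04,"rx":0,"ry":0,"rz":0},{"dx":0,"dy":0,"dz":-0.04,"rx":0,"ry":0,"rz":0},{"dx":0,"dy":0,"dz":-0.04,"rx":0,"ry":0,"rz":0},{"dx":0,"dy":0,"dz":-0.04,"rx":0,"ry":0,"rz":0},{"dx":0,"dy":0,"dz":0,"rx":0,"ry":0,"rz":0},{"dx":0,"dy":0,"dz":0,"rx":0,"ry":0,"rz":0},{"dx":0,"dy":0,"dz":0,"rx":0,"ry":0,"rz":0},{"dx":0,"dy":0,"dz":0,"rx":0,"ry":0,"rz":0},{"dx":0,"dy":0,"dz":0,"rx":0,"ry":0,"rz":0},{"dx":0,"dy":0,"dz":0,"rx":0,"ry":0,"rz":0}]}}

```text
t: 19.25
tcp_pos: [0.4336, -0.2669, 0.1048]
tool_rot: [0.23, 0.973, 0.0, -0.0]
force: [-0.2, -0.4, -1.5]
finger_gap: 0.135
gripper_force: 68.4
```

Emit:
{"fn": "move_arm", "kwargs": {"targets": [{"dx":0,"dy":0,"dz":-0.03,"rx":0,"ry":0,"rz":0},{"dx":0,"dy":0,"dz":-0.03,"rx":0,"ry":0,"rz":0},{"dx":0,"dy":0,"dz":-0.03,"rx":0,"ry":0,"rz":0},{"dx":0,"dy":0,"dz":-0.03,"rx":0,"ry":0,"rz":0},{"dx":0,"dy":0,"dz":0,"rx":0,"ry":0,"rz":0},{"dx":0,"dy":0,"dz":0,"rx":0,"ry":0,"rz":0},{"dx":0,"dy":0,"dz":0,"rx":0,"ry":0,"rz":0},{"dx":0,"dy":0,"dz":0,"rx":0,"ry":0,"rz":0},{"dx":0,"dy":0,"dz":0,"rx":0,"ry":0,"rz":0},{"dx":0,"dy":0,"dz":0,"rx":0,"ry":0,"rz":0}]}}

```text
t: 20.5
tcp_pos: [0.4335, -0.2665, 0.1017]
tool_rot: [0.23, 0.973, 0.0, -0.0]
force: [1.8, 4.3, -2.0]
finger_gap: 0.137
gripper_force: 68.5
```

Emit:
{"fn": "move_arm", "kwargs": {"targets": [{"dx":0,"dy":0,"dz":-0.03,"rx":0,"ry":0,"rz":0},{"dx":0,"dy":0,"dz":-0.03,"rx":0,"ry":0,"rz":0},{"dx":0,"dy":0,"dz":0,"rx":0,"ry":0,"rz":0},{"dx":0,"dy":0,"dz":0,"rx":0,"ry":0,"rz":0},{"dx":0,"dy":0,"dz":0,"rx":0,"ry":0,"rz":0},{"dx":0,"dy":0,"dz":0,"rx":0,"ry":0,"rz":0},{"dx":0,"dy":0,"dz":0,"rx":0,"ry":0,"rz":0},{"dx":0,"dy":0,"dz":0,"rx":0,"ry":0,"rz":0},{"dx":0,"dy":0,"dz":0,"rx":0,"ry":0,"rz":0},{"dx":0,"dy":0,"dz":0,"rx":0,"ry":0,"rz":0}]}}

```text
t: 21.75
tcp_pos: [0.4336, -0.2665, 0.1004]
tool_rot: [0.23, 0.973, 0.0, -0.0]
force: [2.3, 4.7, 0.3]
finger_gap: 0.136
gripper_force: 68.8
```

Emit:
{"fn": "move_arm", "kwargs": {"targets": [{"dx":0.015,"dy":0.035,"dz":0,"rx":0,"ry":0,"rz":0},{"dx":0.015,"dy":0.025,"dz":0,"rx":0,"ry":0,"rz":0},{"dx":0,"dy":0,"dz":-0.02,"rx":0,"ry":0,"rz":0},{"dx":0,"dy":0,"dz":-0.02,"rx":0,"ry":0,"rz":0},{"dx":0,"dy":0,"dz":-0.02,"rx":0,"ry":0,"rz":0},{"dx":0,"dy":0,"dz":0,"rx":0,"ry":0,"rz":0},{"dx":0,"dy":0,"dz":0,"rx":0,"ry":0,"rz":0},{"dx":0,"dy":0,"dz":0,"rx":0,"ry":0,"rz":0},{"dx":0,"dy":0,"dz":0,"rx":0,"ry":0,"rz":0},{"dx":0,"dy":0,"dz":0,"rx":0,"ry":0,"rz":0}]}}

```text
t: 23.0
tcp_pos: [0.4345, -0.2655, 0.0988]
tool_rot: [0.23, 0.973, -0.0, 0.0]
force: [0.0, 0.1, -2.4]
finger_gap: 0.137
gripper_force: 68.6
```

Emit:
{"fn": "move_arm", "kwargs": {"targets": [{"dx":0,"dy":0,"dz":-0.03,"rx":0,"ry":0,"rz":0},{"dx":0,"dy":0,"dz":-0.03,"rx":0,"ry":0,"rz":0},{"dx":0,"dy":0,"dz":-0.03,"rx":0,"ry":0,"rz":0},{"dx":0,"dy":0,"dz":-0.03,"rx":0,"ry":0,"rz":0},{"dx":0,"dy":0,"dz":0,"rx":0,"ry":0,"rz":0},{"dx":0,"dy":0,"dz":0,"rx":0,"ry":0,"rz":0},{"dx":0,"dy":0,"dz":0,"rx":0,"ry":0,"rz":0},{"dx":0,"dy":0,"dz":0,"rx":0,"ry":0,"rz":0},{"dx":0,"dy":0,"dz":0,"rx":0,"ry":0,"rz":0},{"dx":0,"dy":0,"dz":0,"rx":0,"ry":0,"rz":0}]}}

```text
t: 24.25
tcp_pos: [0.4344, -0.2655, 0.0958]
tool_rot: [0.23, 0.973, -0.0, 0.0]
force: [-0.5, -0.4, -1.4]
finger_gap: 0.139
gripper_force: 68.6
```

```bash
python3 -c "
from h import *
s=sensors.sense();print(s['tcp_pos'],s['force'],s['ft_torque'],s['t'])"
```

```text
[ 0.43444636 -0.26546913  0.09578097] [-0.53385063 -0.3509569  -1.43518295] [-0.02773817  0.09248428  0.00858648] 24.25
```

Emit:
{"fn": "move_arm", "kwargs": {"targets": [{"dx":0,"dy":0,"dz":-0.03,"rx":0,"ry":0,"rz":0},{"dx":0,"dy":0,"dz":-0.03,"rx":0,"ry":0,"rz":0},{"dx":0,"dy":0,"dz":-0.03,"rx":0,"ry":0,"rz":0},{"dx":0,"dy":0,"dz":-0.03,"rx":0,"ry":0,"rz":0},{"dx":0,"dy":0,"dz":-0.02,"rx":0,"ry":0,"rz":0},{"dx":0,"dy":0,"dz":0,"rx":0,"ry":0,"rz":0},{"dx":0,"dy":0,"dz":0,"rx":0,"ry":0,"rz":0},{"dx":0,"dy":0,"dz":0,"rx":0,"ry":0,"rz":0},{"dx":0,"dy":0,"dz":0,"rx":0,"ry":0,"rz":0},{"dx":0,"dy":0,"dz":0,"rx":0,"ry":0,"rz":0}]}}

```text
t: 25.5
tcp_pos: [0.4344, -0.2654, 0.0923]
tool_rot: [0.23, 0.973, -0.0, 0.0]
force: [-0.3, 0.2, -2.5]
finger_gap: 0.135
gripper_force: 68.6
```

Emit:
{"fn": "move_arm", "kwargs": {"targets": [{"dx":0,"dy":0,"dz":-0.02,"rx":0,"ry":0,"rz":0},{"dx":0,"dy":0,"dz":-0.02,"rx":0,"ry":0,"rz":0},{"dx":0,"dy":0,"dz":0,"rx":0,"ry":0,"rz":0},{"dx":0,"dy":0,"dz":0,"rx":0,"ry":0,"rz":0},{"dx":0,"dy":0,"dz":0,"rx":0,"ry":0,"rz":0},{"dx":0,"dy":0,"dz":0,"rx":0,"ry":0,"rz":0},{"dx":0,"dy":0,"dz":0,"rx":0,"ry":0,"rz":0},{"dx":0,"dy":0,"dz":0,"rx":0,"ry":0,"rz":0},{"dx":0,"dy":0,"dz":0,"rx":0,"ry":0,"rz":0},{"dx":0,"dy":0,"dz":0,"rx":0,"ry":0,"rz":0}]}}

```text
t: 26.75
tcp_pos: [0.4345, -0.2655, 0.0914]
tool_rot: [0.23, 0.973, -0.0, 0.0]
force: [-1.9, 0.8, 4.5]
finger_gap: 0.139
gripper_force: 69.6
```

Emit:
{"fn": "move_arm", "kwargs": {"targets": [{"dx":0,"dy":0,"dz":0,"rx":0,"ry":0,"rz":-0.15},{"dx":0,"dy":0,"dz":0,"rx":0,"ry":0,"rz":-0.15},{"dx":0,"dy":0,"dz":0,"rx":0,"ry":0,"rz":-0.15},{"dx":0,"dy":0,"dz":0,"rx":0,"ry":0,"rz":-0.15},{"dx":0,"dy":0,"dz":0,"rx":0,"ry":0,"rz":-0.15},{"dx":0,"dy":0,"dz":0,"rx":0,"ry":0,"rz":-0.15},{"dx":0,"dy":0,"dz":0,"rx":0,"ry":0,"rz":-0.15},{"dx":0,"dy":0,"dz":0,"rx":0,"ry":0,"rz":-0.15},{"dx":0,"dy":0,"dz":0,"rx":0,"ry":0,"rz":-0.15},{"dx":0,"dy":0,"dz":0,"rx":0,"ry":0,"rz":-0.15}]}}

```text
t: 28.0
tcp_pos: [0.435, -0.2651, 0.0914]
tool_rot: [0.586, 0.81, 0.001, 0.0]
force: [1.0, 2.5, 4.7]
finger_gap: 0.137
gripper_force: 69.6
```

```bash
cat > st.py <<'E'
from h import *
s=sensors.sense();q=s['tool_rot'];print(s['tcp_pos'].round(4),s['force'].round(2),s['ft_torque'].round(3),np.degrees(2*np.arctan2(q[1],q[0])).round(2),s['q'][5].round(3),s['t'])
E
python3 st.py
```

```text
[ 0.435  -0.2651  0.0914] [1.04 2.5  4.7 ] [ 0.496 -0.212  0.19 ] 108.21 -1.087 28.0
```

Emit:
{"fn": "move_arm", "kwargs": {"targets": [{"dx":0,"dy":0,"dz":0,"rx":0,"ry":0,"rz":-0.03},{"dx":0,"dy":0,"dz":0,"rx":0,"ry":0,"rz":-0.03},{"dx":0,"dy":0,"dz":0,"rx":0,"ry":0,"rz":-0.03},{"dx":0,"dy":0,"dz":0,"rx":0,"ry":0,"rz":-0.03},{"dx":0,"dy":0,"dz":0,"rx":0,"ry":0,"rz":0},{"dx":0,"dy":0,"dz":0,"rx":0,"ry":0,"rz":0},{"dx":0,"dy":0,"dz":0,"rx":0,"ry":0,"rz":0},{"dx":0,"dy":0,"dz":0,"rx":0,"ry":0,"rz":0},{"dx":0,"dy":0,"dz":0,"rx":0,"ry":0,"rz":0},{"dx":0,"dy":0,"dz":0,"rx":0,"ry":0,"rz":0}]}}

```text
t: 29.25
tcp_pos: [0.435, -0.2652, 0.0914]
tool_rot: [0.611, 0.792, 0.0, 0.0]
force: [3.0, 3.0, 5.2]
finger_gap: 0.13
gripper_force: 69.7
```

```bash
python3 st.py
```

```text
[ 0.435  -0.2652  0.0914] [2.98 2.97 5.19] [ 0.748 -0.525  0.103] 104.75 -1.026 29.25
```

Emit:
{"fn": "move_arm", "kwargs": {"targets": [{"dx":0,"dy":0,"dz":0,"rx":0,"ry":0,"rz":-0.03},{"dx":0,"dy":0,"dz":0,"rx":0,"ry":0,"rz":-0.03},{"dx":0,"dy":0,"dz":0,"rx":0,"ry":0,"rz":-0.03},{"dx":0,"dy":0,"dz":0,"rx":0,"ry":0,"rz":-0.03},{"dx":0,"dy":0,"dz":0,"rx":0,"ry":0,"rz":0},{"dx":0,"dy":0,"dz":0,"rx":0,"ry":0,"rz":0},{"dx":0,"dy":0,"dz":0,"rx":0,"ry":0,"rz":0},{"dx":0,"dy":0,"dz":0,"rx":0,"ry":0,"rz":0},{"dx":0,"dy":0,"dz":0,"rx":0,"ry":0,"rz":0},{"dx":0,"dy":0,"dz":0,"rx":0,"ry":0,"rz":0}]}}

```text
t: 30.5
tcp_pos: [0.4351, -0.2652, 0.0914]
tool_rot: [0.635, 0.772, 0.001, 0.0]
force: [2.5, 2.4, 4.9]
finger_gap: 0.132
gripper_force: 69.7
```

```bash
python3 st.py
```

```text
[ 0.4351 -0.2652  0.0914] [2.54 2.4  4.86] [ 0.814 -0.613  0.131] 101.14 -0.963 30.5
```

Turned 52°, no stop yet; continue.

Emit:
{"fn": "move_arm", "kwargs": {"targets": [{"dx":0,"dy":0,"dz":0,"rx":0,"ry":0,"rz":-0.03},{"dx":0,"dy":0,"dz":0,"rx":0,"ry":0,"rz":-0.03},{"dx":0,"dy":0,"dz":0,"rx":0,"ry":0,"rz":-0.03},{"dx":0,"dy":0,"dz":0,"rx":0,"ry":0,"rz":-0.03},{"dx":0,"dy":0,"dz":0,"rx":0,"ry":0,"rz":0},{"dx":0,"dy":0,"dz":0,"rx":0,"ry":0,"rz":0},{"dx":0,"dy":0,"dz":0,"rx":0,"ry":0,"rz":0},{"dx":0,"dy":0,"dz":0,"rx":0,"ry":0,"rz":0},{"dx":0,"dy":0,"dz":0,"rx":0,"ry":0,"rz":0},{"dx":0,"dy":0,"dz":0,"rx":0,"ry":0,"rz":0}]}}

```text
t: 31.75
tcp_pos: [0.4351, -0.2653, 0.0914]
tool_rot: [0.659, 0.752, 0.001, 0.001]
force: [3.0, 4.0, 4.3]
finger_gap: 0.14
gripper_force: 69.6
```

```bash
python3 st.py
```

```text
[ 0.4351 -0.2653  0.0914] [2.98 4.03 4.3 ] [ 0.821 -0.641  0.104] 97.54 -0.9 31.75
```

Emit:
{"fn": "move_arm", "kwargs": {"targets": [{"dx":0,"dy":0,"dz":0,"rx":0,"ry":0,"rz":-0.03},{"dx":0,"dy":0,"dz":0,"rx":0,"ry":0,"rz":-0.03},{"dx":0,"dy":0,"dz":0,"rx":0,"ry":0,"rz":-0.03},{"dx":0,"dy":0,"dz":0,"rx":0,"ry":0,"rz":0},{"dx":0,"dy":0,"dz":0,"rx":0,"ry":0,"rz":0},{"dx":0,"dy":0,"dz":0,"rx":0,"ry":0,"rz":0},{"dx":0,"dy":0,"dz":0,"rx":0,"ry":0,"rz":0},{"dx":0,"dy":0,"dz":0,"rx":0,"ry":0,"rz":0},{"dx":0,"dy":0,"dz":0,"rx":0,"ry":0,"rz":0},{"dx":0,"dy":0,"dz":0,"rx":0,"ry":0,"rz":0}]}}

```text
t: 33.0
tcp_pos: [0.4351, -0.2653, 0.0914]
tool_rot: [0.677, 0.736, 0.001, 0.001]
force: [3.0, 2.5, 5.1]
finger_gap: 0.135
gripper_force: 69.6
```

```bash
python3 st.py
```

```text
[ 0.4351 -0.2653  0.0914] [3.01 2.46 5.07] [ 0.859 -0.784  0.141] 94.83 -0.853 33.0
```

Emit:
{"fn": "move_arm", "kwargs": {"targets": [{"dx":0,"dy":0,"dz":0,"rx":0,"ry":0,"rz":-0.03},{"dx":0,"dy":0,"dz":0,"rx":0,"ry":0,"rz":-0.03},{"dx":0,"dy":0,"dz":0,"rx":0,"ry":0,"rz":-0.03},{"dx":0,"dy":0,"dz":0,"rx":0,"ry":0,"rz":0},{"dx":0,"dy":0,"dz":0,"rx":0,"ry":0,"rz":0},{"dx":0,"dy":0,"dz":0,"rx":0,"ry":0,"rz":0},{"dx":0,"dy":0,"dz":0,"rx":0,"ry":0,"rz":0},{"dx":0,"dy":0,"dz":0,"rx":0,"ry":0,"rz":0},{"dx":0,"dy":0,"dz":0,"rx":0,"ry":0,"rz":0},{"dx":0,"dy":0,"dz":0,"rx":0,"ry":0,"rz":0}]}}

```text
t: 34.25
tcp_pos: [0.4352, -0.2653, 0.0914]
tool_rot: [0.694, 0.72, 0.001, 0.001]
force: [3.8, 3.8, 5.5]
finger_gap: 0.138
gripper_force: 69.6
```

```bash
python3 st.py
```

```text
[ 0.4352 -0.2653  0.0914] [3.79 3.82 5.55] [ 0.897 -0.796  0.182] 92.14 -0.806 34.25
```

Emit:
{"fn": "move_arm", "kwargs": {"targets": [{"dx":0,"dy":0,"dz":0,"rx":0,"ry":0,"rz":-0.03},{"dx":0,"dy":0,"dz":0,"rx":0,"ry":0,"rz":-0.03},{"dx":0,"dy":0,"dz":0,"rx":0,"ry":0,"rz":-0.02},{"dx":0,"dy":0,"dz":0,"rx":0,"ry":0,"rz":0},{"dx":0,"dy":0,"dz":0,"rx":0,"ry":0,"rz":0},{"dx":0,"dy":0,"dz":0,"rx":0,"ry":0,"rz":0},{"dx":0,"dy":0,"dz":0,"rx":0,"ry":0,"rz":0},{"dx":0,"dy":0,"dz":0,"rx":0,"ry":0,"rz":0},{"dx":0,"dy":0,"dz":0,"rx":0,"ry":0,"rz":0},{"dx":0,"dy":0,"dz":0,"rx":0,"ry":0,"rz":0}]}}

```text
t: 35.5
tcp_pos: [0.4352, -0.2654, 0.0914]
tool_rot: [0.708, 0.706, 0.0, 0.001]
force: [2.6, 3.2, 5.0]
finger_gap: 0.137
gripper_force: 69.7
```

```bash
python3 st.py
```

```text
[ 0.4352 -0.2654  0.0914] [2.62 3.2  5.03] [ 0.932 -0.84   0.357] 89.79 -0.765 35.5
```

Emit:
{"fn": "move_arm", "kwargs": {"targets": [{"dx":0,"dy":0,"dz":0,"rx":0,"ry":0,"rz":-0.03},{"dx":0,"dy":0,"dz":0,"rx":0,"ry":0,"rz":-0.03},{"dx":0,"dy":0,"dz":0,"rx":0,"ry":0,"rz":0},{"dx":0,"dy":0,"dz":0,"rx":0,"ry":0,"rz":0},{"dx":0,"dy":0,"dz":0,"rx":0,"ry":0,"rz":0},{"dx":0,"dy":0,"dz":0,"rx":0,"ry":0,"rz":0},{"dx":0,"dy":0,"dz":0,"rx":0,"ry":0,"rz":0},{"dx":0,"dy":0,"dz":0,"rx":0,"ry":0,"rz":0},{"dx":0,"dy":0,"dz":0,"rx":0,"ry":0,"rz":0},{"dx":0,"dy":0,"dz":0,"rx":0,"ry":0,"rz":0}]}}

```text
t: 36.75
tcp_pos: [0.4352, -0.2654, 0.0914]
tool_rot: [0.719, 0.695, 0.0, 0.001]
force: [3.7, 4.2, 4.9]
finger_gap: 0.137
gripper_force: 69.8
```

```bash
python3 st.py
```

```text
[ 0.4352 -0.2654  0.0914] [3.68 4.19 4.91] [ 0.871 -0.875  0.449] 88.03 -0.734 36.75
```

Emit:
{"fn": "move_arm", "kwargs": {"targets": [{"dx":0,"dy":0,"dz":0,"rx":0,"ry":0,"rz":-0.03},{"dx":0,"dy":0,"dz":0,"rx":0,"ry":0,"rz":-0.03},{"dx":0,"dy":0,"dz":0,"rx":0,"ry":0,"rz":-0.03},{"dx":0,"dy":0,"dz":0,"rx":0,"ry":0,"rz":0},{"dx":0,"dy":0,"dz":0,"rx":0,"ry":0,"rz":0},{"dx":0,"dy":0,"dz":0,"rx":0,"ry":0,"rz":0},{"dx":0,"dy":0,"dz":0,"rx":0,"ry":0,"rz":0},{"dx":0,"dy":0,"dz":0,"rx":0,"ry":0,"rz":0},{"dx":0,"dy":0,"dz":0,"rx":0,"ry":0,"rz":0},{"dx":0,"dy":0,"dz":0,"rx":0,"ry":0,"rz":0}]}}

```text
t: 38.0
tcp_pos: [0.4352, -0.2654, 0.0914]
tool_rot: [0.735, 0.678, 0.0, 0.001]
force: [3.8, 3.3, 5.2]
finger_gap: 0.134
gripper_force: 69.8
```

```bash
python3 st.py
```

```text
[ 0.4352 -0.2654  0.0914] [3.79 3.33 5.17] [ 0.912 -0.847  0.483] 85.33 -0.687 38.0
```

Emit:
{"fn": "move_arm", "kwargs": {"targets": [{"dx":0,"dy":0,"dz":0,"rx":0,"ry":0,"rz":0},{"dx":0,"dy":0,"dz":0,"rx":0,"ry":0,"rz":0},{"dx":0,"dy":0,"dz":0,"rx":0,"ry":0,"rz":0},{"dx":0,"dy":0,"dz":0,"rx":0,"ry":0,"rz":0},{"dx":0,"dy":0,"dz":0,"rx":0,"ry":0,"rz":0},{"dx":0,"dy":0,"dz":0,"rx":0,"ry":0,"rz":0},{"dx":0,"dy":0,"dz":0,"rx":0,"ry":0,"rz":0},{"dx":0,"dy":0,"dz":0,"rx":0,"ry":0,"rz":0},{"dx":0,"dy":0,"dz":0,"rx":0,"ry":0,"rz":0},{"dx":0,"dy":0,"dz":0,"rx":0,"ry":0,"rz":0}], "claw": 100}}

```text
t: 39.25
tcp_pos: [0.4344, -0.2654, 0.0913]
tool_rot: [0.736, 0.677, -0.0, 0.0]
force: [0.0, -0.1, -0.2]
finger_gap: 1.006
gripper_force: 0.0
```

Emit:
{"fn": "move_arm", "kwargs": {"targets": [{"dx":0,"dy":0,"dz":0.3,"rx":0,"ry":0,"rz":0},{"dx":0,"dy":0,"dz":0.5,"rx":0,"ry":0,"rz":0},{"dx":0,"dy":0,"dz":0.5,"rx":0,"ry":0,"rz":0},{"dx":0,"dy":0,"dz":0.5,"rx":0,"ry":0,"rz":0},{"dx":0,"dy":0,"dz":0.5,"rx":0,"ry":0,"rz":0},{"dx":0,"dy":0,"dz":0.5,"rx":0,"ry":0,"rz":0},{"dx":0,"dy":0,"dz":0.5,"rx":0,"ry":0,"rz":0},{"dx":0,"dy":0,"dz":0.5,"rx":0,"ry":0,"rz":0},{"dx":0,"dy":0,"dz":0,"rx":0,"ry":0,"rz":0},{"dx":0,"dy":0,"dz":0,"rx":0,"ry":0,"rz":0}]}}

```text
t: 40.5
tcp_pos: [0.4342, -0.2652, 0.1861]
tool_rot: [0.736, 0.677, -0.0, -0.0]
force: [0.2, -0.4, 0.7]
finger_gap: 0.999
gripper_force: 0.0
```

Run:
```python
from h import *
s=sensors.sense();print(s['tcp_pos'],s['force'],s['finger_gap'])
import pickle
m=cams.camera_model('wrist');im=snap('wrist','w6.png');b=snap('side','s6.png');pickle.dump(m,open('w6.pkl','wb'))
print('top ctr pred wrist',proj('wrist',(.4347,-.2655,.146),m),'side',proj('side',(.4347,-.2655,.146)))
A=cv2.resize(im[60:340,138:418,::-1],(400,400),interpolation=3);B=cv2.resize(b[150:290,300:440,::-1],(400,400),interpolation=3)
cv2.imwrite('pics/z6.png',np.hstack([A,B]))
```

```text
[ 0.43418628 -0.26520328  0.18605466] [ 0.17862549 -0.38665215  0.65860649] 0.9986244973417494
top ctr pred wrist (np.float64(278.27870239639856), np.float64(216.6635792616724)) side (np.float64(386.71533446403345), np.float64(187.90354025842873))
```

Run:
```python
from h import *
import pickle
from scipy.optimize import differential_evolution as de
from scipy.ndimage import map_coordinates as mc
m=pickle.load(open('w6.pkl','rb'));ms=cams.camera_model('side')
def fit(f,m,bx,hl,hw):
    g=cv2.imread(f).astype(float)
    E=np.array(m['extrinsics']);f1=np.linspace(-1,1,40)
    def edge(p,d):
        a,b=hl+d,hw+d
        X=np.vstack([np.c_[f1*hl*.9,0*f1+b],np.c_[f1*hl*.9,0*f1-b],np.c_[0*f1+a,f1*hw*.6],np.c_[0*f1-a,f1*hw*.6]])
        c,s=np.cos(p[2]),np.sin(p[2]);W=np.c_[p[0]+X[:,0]*c-X[:,1]*s,p[1]+X[:,0]*s+X[:,1]*c,0*X[:,0]+p[3]]
        q=W@E[:3,:3].T+E[:3,3];u=m['fx']*q[:,0]/q[:,2]+m['cx'];v=m['fy']*q[:,1]/q[:,2]+m['cy']
        return np.array([mc(g[:,:,k],[v,u],order=1) for k in range(3)])
    r=de(lambda p:-np.minimum(np.abs(edge(p,.001)-edge(p,-.0015)).sum(0),90).mean(),bx,seed=0,popsize=40,maxiter=300)
    return r.x[:2].round(4),np.degrees(r.x[2]).round(2),r.x[3].round(4),round(r.fun,1)
bx=[(.42,.45),(-.28,-.25),(-2.0,-1.1),(.138,.162)]
print('wrist',fit('pics/w6.png',m,bx,.035,.0065));print('side',fit('pics/s6.png',ms,bx,.035,.0065))
# check method on known: w4, key in hand yaw 0.4, z~.188
m4=pickle.load(open('w4.pkl','rb'))[0]
a=cv2.imread('pics/w6.png').astype(int)
for z in(.146,):
  for t in(-50,-30,0,30,50):
    u,v=proj('wrist',(.4347,-.2655+t/1000,z),m);print(t,round(u),round(v),a[round(v),round(u)])
```

```text
wrist (array([ 0.4342, -0.2701]), np.float64(-92.13), np.float64(0.1383), np.float64(-87.1))
side (array([ 0.4358, -0.2689]), np.float64(-90.68), np.float64(0.1419), np.float64(-90.0))
-50 283 273 [87 87 85]
-30 281 251 [196 197 194]
0 278 217 [208 208 206]
30 275 179 [207 208 205]
50 273 152 [145 137 130]
```

```bash
python3 -c "
from h import *
print(order.sign_off())"
```

```text
the job is handed in; nothing more can be done
None
```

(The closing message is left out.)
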